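Lock the bush in its V-nest and hold the loupe in focus over it

ROBOT

A 6-joint arm with a two-finger parallel gripper is mounted at the origin on a cart in front of the work surface, level with it; the furniture and walls round the work are solid. World frame = base frame: x ahead of the robot, y to its left, z up, the work surface at z = 0. Lengths are in mm, angles in rad, forces in N, time in s.
With the tool pointing down it reaches from about 350 to 775 mm from the base axis. Payload 7.3 kg.
Tool frame: the origin (TCP) lies on the centre line of the jaws, within the pads' length; the fingertips stand bot.tip_reach ahead of it and the grasp point (between the pads) lies 6 mm ahead of it (bot.tip_reach is the distance from the TCP to the fingertips, in mm); z points along the fingers, y is the direction in which the jaws open and shut (so a half turn about z gives the same grasp; the last joint's range is limited). The gripper opens to 92 mm and grips with 3 to 60 N. Pads are 19 mm wide; open, the fingers measure 130 mm over their backs; the gripper's body (75 mm by 190 mm) begins 47 mm behind the grasp point.
Start: joints at [1.1, 0.342, 1.524, -0, 1.275, -0.146], TCP at [167.522, 497.573, 251.741] pointing down, gripper open.
Joint ranges: [-2.53, 2.53], [-0.77, 2.02], [0.04, 2.7], [-1, 4.14], [0.28, 2.66], [-3.11, 3.11]. Speed limits (rad/s): [2.57, 2.57, 3.14, 3.14, 3.14, 3.14].

INTERFACE

Orientations are given as [roll, pitch, yaw] about the fixed x, y, z axes, in that order (R = Rz(yaw) Ry(pitch) Rx(roll)).
In Python, from plant import bot gives the robot as it stands.
- The arm moves only by the tool step_arm, never from a script. Its argument "deltas" is a list of rows, each a list of 6 numbers: the shift along the tool's x, y, z in mm, then the turn, a rotation vector about the tool's x, y, z in rad. A call has 1 to 5 rows; each row is the pose to reach, as a shift and turn from the pose commanded when the call began, along the tool's axes at that moment; what a row does not reach only later rows make up. A row lasts 1/12 s, in which the tool goes at most 41.7 mm and 7.16 degrees, less where a joint would pass 70% of its speed; a pose out of reach is approached as far as the arm can. A call with a gripper value outside its range is refused whole. "fingers" is the finger opening in mm, from 0 to 91.8, set as the call begins (left out, the last holds). The fingers move at their own pace and stop on an object; the grip force is fixed at half the most. Time passes only in rows, so rows that repeat a pose let the fingers close. It gives the time, the measured TCP pose, the force and the opening at its end, in the units of the state.
- bot.get_obs(): the state, without advancing time (a new reading comes with each control period).
- bot.capture(name): name is "side" or "top" or "wrist"; returns a dict with "color" (384x512x3 uint8, red, green, blue), "fx", "fy", "cx", "cy" (pixels), "k1" (the pictures are not rectified: a ray, as slopes to the right and down, at radius r is drawn at 1 + k1 r^2 times it, then the intrinsics apply), "R" (3x3) and "t" (3): a world point X has camera coordinates R X + t. Camera axes: x right, y down, z forward; pixel columns grow to the right and rows downward; lengths in mm; the calibration is good to about 2 mm. A picture is of the moment at which its call begins. There is no depth.
- bot.close_job(): hands the job in, once; it reports no verdict.
Trained networks look in a picture, given as the dict that the camera call returned (one of the last four; its "shot" number tells which), for a name from the list of things; names that differ only in an ending like _2 or _b are one class to them, and where a whole thing is asked for, a point or a joint stands for the part that bears it (a point fixed in the world has none). Each returns a list of dicts, best first, with "p" (0 to 1); they miss things now and then, are a little off and sometimes report something else, mostly with a low value. They report only what shows in the picture. A call takes as long as a camera call.
- bot.boxes_of(query, picture): "rect" ([centre column, centre row, width, height] in pixels, round what is visible of it).
The state is a dict: "time": time; "joint_positions": joint angles; "dq": joint speeds; "tau": joint torques, N m; "tool_pos": TCP position; "tcp_rot": TCP orientation; "contact_force": force on the tool from outside, world axes, zero at the start; "moment": the same for the moment, N m; "grip_width": finger opening in mm.
Only numpy, scipy, OpenCV 4.12 (cv2) and the standard library are available. Lean on these libraries where they do the work, as an engineer would, in place of code of your own. Each camera call takes 0.05 s, during which the arm holds its last target. There are 200 camera calls.

TASK

Get the brass bush on the inspection fixture ready to be looked at: swing the keeper bar shut until it clicks into its detent, so that it pushes the bush home into the V-nest. Then pick up the loupe by its handle and hold it level and still, centred over the bush, with the lens at the height of the pointer on the height post, not touching the bush, fixture or post; the program finishes while still holding it there. Leave the pointer as it is set and everything else on the bench where it lies.

Things in the scene. Friction and masses are not known exactly. Their poses are not given: they have to be found in the camera images.
- fixture: Aluminium fixture, fixed: plate 170 x 200 mm, top 18 mm above the bench. Origin: on the bench under the V-nest's axis; x points from the keeper to the V jaws (about away from the robot), y to the keeper's pivot. Plate from x -65 to 105, y -110 to 90 mm. Jaws 12 mm high at the nest's +x side. Height post 12 mm diameter at x 75, y 55 mm, top 200 mm above the bench, its collar 24 mm diameter.
- nest (a point): Point on the plate top where the centre of the bush's underside comes to lie when it is home in the V.
- brass_bush: Flanged brass bush standing loose on the plate in front of the V, flange down: flange 54 mm diameter, 44 mm tall, upright bore. Origin: centre of its underside. It starts up to about 12 mm out of the V and is pushed home by the closing keeper bar.
- keeper (a joint): Keeper bar's angle, rad: 0 = shut, across the front of the bush, at its stop; opens towards the robot, to 1.25. Bar 16 mm wide, from 20 to 30 mm above the bench, reaching 144 mm from the pivot. Turns easily, stays where left; at about 0.07 rad its nose rides over a spring ball (about 4 N at the knob), which then holds it shut.
- keeper_knob (a point): On the axis of the black upright knob on the keeper bar, 48 mm above the bench: a round pin 14 mm in diameter, from 33 to 62 mm above the bench, 115 mm from the pivot axis. Free all round for fingers above the bar. Pinch it from above or push it sideways.
- keeper_hinge (a point): Point on the upright axis of the keeper's pivot, 30 mm above the bench. Seen from above the bar closes anticlockwise about it.
- loupe: Reading loupe lying flat and loose on the notebook: round aluminium lens ring 64 mm in diameter, straight black flat-sided handle, both 18 mm high. Origin: centre of the ring's underside; z = lens axis, up as it lies; the handle runs along -x from 45 to 143 mm from the lens axis, 16 mm wide in y. 0.13 kg, balance point about 65 mm from the lens axis.
- loupe_lens (a point): Centre of the lens, in the middle plane of the ring (9 mm above the ring's underside).
- loupe_grip (a point): Good place to grip the handle: on its centre line at mid-height, 75 mm from the lens axis along -x of the loupe. Grip across the 16 mm width, fingers pointing down.
- focus_mark (a point): Tip of the flat steel pointer (4 mm thick) on the collar clamped to the height post. The height of this point is the focal height at which the lens centre is to be held: set anew each time, 112 to 154 mm above the bench (the bush's top: 62 mm). The pointer aims at the nest's axis and ends 51 mm short of it.
- notebook: Closed purple notebook, 210 x 152 mm, fixed, on which the loupe lies; its cover is 11 mm above the bench. Origin: centre of its underside.
- red_bin: Red open-fronted parts bin 164 x 106 x 76 mm, a bystander. Origin: centre of its underside. Bin and notebook may be in either of two places.
- spanner: Spanner 184 mm long lying flat, a bystander.
- pen: Marker pen 135 mm long, a bystander.
- screwdriver: Yellow screwdriver 202 mm long, a bystander.

How it is judged (in metres and radians):
On the way, in this order (a step that is already met when the one before it is completed fails the run):
1. the keeper bar is shut in its detent, the loupe still lying (value of joint keeper below 0.03 rad and horizontal distance between brass_bush and nest below 0.0035 m and distance of loupe from where it was at the start of the episode below 0.02 m), for 0.3 s.
2. the loupe is lifted off the notebook in the fingers, the keeper still shut (value of joint keeper below 0.03 rad and z of loupe_lens in the frame of notebook above 0.05 m and contact force between the fingers and loupe above 1 N and contact force between loupe and notebook below 0.1 N), for 0.1 s.
At the end, for the whole second after the job is handed in: Keeper shut in its detent (under 0.03 rad); bush upright within 3.5 mm of its place in the V; the gripper alone holds the loupe by its handle, at rest, lens centre within 12 mm of the nest axis sideways and 5 mm of the pointer in height, lens axis within 0.1 rad of vertical (value of joint keeper below 0.03 rad and horizontal distance between brass_bush and nest below 0.0035 m and z of brass_bush in the frame of nest below 0.003 m and angle between brass_bush's own z axis and vertical below 0.06 rad and horizontal distance between loupe_lens and nest below 0.012 m and z of loupe_lens in the frame of focus_mark between -0.005 and 0.005 m and angle between loupe's own z axis and vertical below 0.1 rad and contact force between the fingers and loupe above 1 N and x of the grasp point in the frame of loupe below -0.035 m and contact force between loupe and fixture below 0.1 N and contact force between loupe and brass_bush below 0.1 N and linear speed of loupe below 0.02 m/s and angular speed of loupe below 0.15 rad/s); the arm keeps its last pose, push and grip.
It fails at once if the pointer on the height post is shifted by more than 4 mm (distance of focus_mark from where it was at the start of the episode above 0.004 m).
It fails at once if the loupe knocks against the bush, fixture or post (over 2 N) (contact force between loupe and brass_bush above 2 N or contact force between loupe and fixture above 2 N).
It fails at once if another thing on the bench is moved by more than 30 mm (distance of any of red_bin, spanner, pen, screwdriver from where it was at the start of the episode above 0.03 m).
It also fails if it takes over 51 s, if anything falls off the work surface, if the arm or the gripper's body presses on something with over 40 N, if the wrist force passes 120 N, or if a joint passes its speed limit or range.

## Working session

There is one attempt and no reset: what is moved stays moved. The work goes in short steps, Python scripts to look and compute and a tool call to move; the robot and the scene stay as the last step left them, time stands still between calls to the robot, and variables do not carry over. Pictures are saved under pics/ and viewed, about 8 in all and at most 12, crops included, and the job is handed in when it is done.

Besides the shell and the picture viewer there is one more tool, called as a command line: name --pt "numbers of a row" for each row, then --argument value for the rest. step_arm: Moves the arm, as the interface text tells. Its arguments: {"type":"object","properties":{"deltas":{"type":"array"},"fingers":{"type":"number"}},"required":["deltas"]}

```bash
ls; mkdir -p pics
cat > h.py <<'E'
from plant import bot
import numpy as np, cv2
def ray(c,u,v):
    K=np.array([[c['fx'],0,c['cx']],[0,c['fy'],c['cy']],[0,0,1.]])
    p=cv2.undistortPoints(np.array([[[u,v]]],float),K,np.array([c['k1'],0,0,0.]))[0,0]
    R=np.array(c['R']);t=np.array(c['t'])
    return -R.T@t, R.T@np.array([p[0],p[1],1])
def atz(c,u,v,z):
    o,d=ray(c,u,v); return o+d*(z-o[2])/d[2]
def proj(c,X):
    K=np.array([[c['fx'],0,c['cx']],[0,c['fy'],c['cy']],[0,0,1.]])
    r=cv2.Rodrigues(np.array(c['R']))[0]
    return cv2.projectPoints(np.array(X,float).reshape(-1,1,3),r,np.array(c['t'],float),K,np.array([c['k1'],0,0,0.]))[0][:,0]
E
python3 - <<'E'
from h import *
for n in ('top','side'):
    c=bot.capture(n); print(n,[c[k] for k in('fx','fy','cx','cy','k1')],np.round(-np.array(c['R']).T@c['t']))
    cv2.imwrite(f'pics/{n}1.png',cv2.resize(c['color'][:,:,::-1],(800,600),interpolation=cv2.INTER_CUBIC))
    for q in ('fixture','brass_bush','keeper','keeper_knob','loupe','loupe_lens','focus_mark','notebook','red_bin','spanner','pen','screwdriver'):
        print(q,[(np.round(b['rect']).tolist(),round(b['p'],2)) for b in bot.boxes_of(q,c)[:2]])
print(bot.tip_reach,bot.get_obs())
E
```

```text
pics
top [451.0512756314315, 451.0512756314315, 263.93935796333926, 191.2620503685883, -0.07901934862580376] [ 419.  -98. 1530.]
fixture [([222.0, 181.0, 60.0, 78.0], 0.81), ([297.0, 187.0, 28.0, 45.0], 0.67)]
brass_bush [([296.0, 187.0, 25.0, 45.0], 0.7), ([218.0, 183.0, 16.0, 17.0], 0.61)]
keeper [([206.0, 208.0, 19.0, 35.0], 0.63)]
keeper_knob [([207.0, 208.0, 23.0, 38.0], 0.71), ([217.0, 183.0, 14.0, 15.0], 0.25)]
loupe [([298.0, 187.0, 25.0, 48.0], 0.58)]
loupe_lens [([299.0, 188.0, 32.0, 49.0], 0.64)]
focus_mark [([298.0, 188.0, 29.0, 49.0], 0.61), ([356.0, 200.0, 35.0, 44.0], 0.44)]
notebook [([299.0, 187.0, 48.0, 66.0], 0.94)]
red_bin [([355.0, 201.0, 40.0, 52.0], 0.97)]
spanner [([255.0, 249.0, 46.0, 7.0], 0.59), ([339.0, 252.0, 28.0, 5.0], 0.17)]
pen [([311.0, 133.0, 38.0, 13.0], 0.61)]
screwdriver [([337.0, 252.0, 29.0, 10.0], 0.65)]
side [445.7704572964519, 445.7704572964519, 256.4705539907511, 190.69286265252805, 0.030430363685792522] [  79. -822.  824.]
fixture [([233.0, 154.0, 99.0, 107.0], 0.81)]
brass_bush [([230.0, 171.0, 17.0, 19.0], 0.58)]
keeper [([200.0, 175.0, 
[... 571 characters left out ...]
, 0.75)]
25.0 {'time': 1.3, 'joint_positions': array([ 1.09999605e+00,  3.42034419e-01,  1.52407147e+00, -5.64384263e-06,
        1.27536124e+00, -1.45989431e-01]), 'dq': array([ 8.59930416e-04, -5.45201570e-04, -1.08543421e-03, -4.73315955e-06,
        1.21940957e-04, -7.54557757e-04]), 'tau': array([ 3.12653872e-03, -4.31132340e+01, -2.44482636e+01,  7.21761840e-02,
        4.84576332e-02,  1.86672446e-05]), 'tool_pos': array([167.53709467, 497.59389117, 251.73260772]), 'tcp_rot': array([3.14146925e+00, 2.36029584e-05, 2.81678345e+00]), 'contact_force': array([-0.80381933, -0.24951038, -0.78534208]), 'moment': array([ 0.02772455,  0.00454529, -0.01089477]), 'grip_width': 91.98643058050139}
```

Run:
```python
import cv2
a=cv2.imread('pics/top1.png');b=cv2.imread('pics/side1.png')
s=800/512
def cr(im,x0,y0,x1,y1,w,h): return cv2.resize(im[int(y0*s):int(y1*s),int(x0*s):int(x1*s)],(w,h),interpolation=cv2.INTER_CUBIC)
cv2.imwrite('pics/t1c.png',cr(a,180,120,380,270,800,600))
cv2.imwrite('pics/s1c.png',cr(b,155,90,355,240,800,600))
```

```text
(no output)
```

View pics/t1c.png

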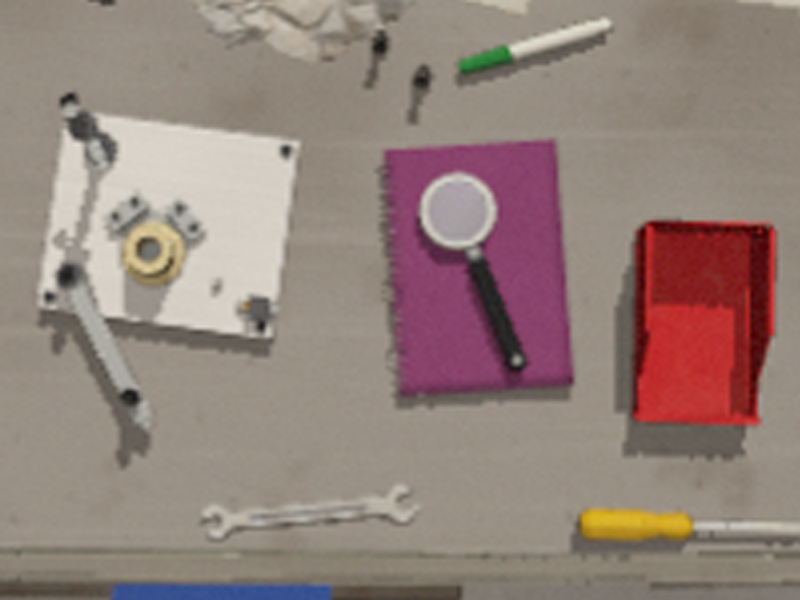

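View pics/s1c.png

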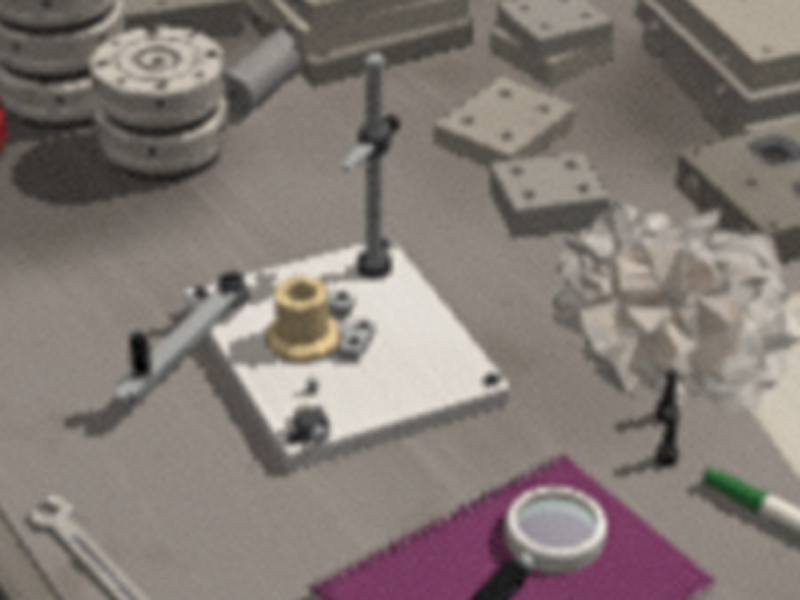

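The top crop shows plate corners at about (67,112), (299,141), (272,338) and (40,310), the keeper pivot at (68,272), the knob top at (130,397), the bush at (152,250), the lens ring at (458,211) and the handle end at (516,365). The side crop shows the pointer tip at about (346,162).

Run:
```python
from h import *
from scipy.optimize import least_squares
c=bot.capture('top'); s=bot.capture('side')
T=lambda p,z: atz(c,180+p[0]/4,120+p[1]/4,z)
obj=np.array([[105,90],[105,-110],[-65,-110],[-65,90]],float)
W=np.array([T(p,18)[:2] for p in [(67,112),(299,141),(272,338),(40,310)]])
def tf(q,P): 
    a=q[2];P=np.array(P,float); return P@np.array([[np.cos(a),np.sin(a)],[-np.sin(a),np.cos(a)]])+q[:2]
f=least_squares(lambda q:(tf(q,obj)-W).ravel(),[450,50,0]); print('fix',f.x,f.fun.round(1))
piv=T((68,272),31)[:2];kn=T((130,397),62)[:2]; print('piv',piv,'knob',kn,np.linalg.norm(piv-kn))
d=kn-piv; inv=lambda w:(np.array(w)-f.x[:2])@np.array([[np.cos(f.x[2]),-np.sin(f.x[2])],[np.sin(f.x[2]),np.cos(f.x[2])]])
print('piv,knob in fix',inv(piv),inv(kn),'angle',np.arctan2(-(inv(kn)-inv(piv))[0],-(inv(kn)-inv(piv))[1]))
print('bush',inv(T((152,250),62)[:2]))
L=T((458,211),29)[:2];E=T((516,365),29)[:2];print('lens',L,'end',E,np.linalg.norm(L-E),np.arctan2(*(L-E)[::-1]))
# pointer tip: 51mm from nest along to post
u=np.array([75,55])/np.hypot(75,55)*51
tip=tf(f.x,[u])[0]
S=lambda p:(155+p[0]/4,90+p[1]/4)
for z in range(105,165,5): print(z,proj(s,[*tip,z]).round(1))
print(S((346,162)))
for z in(18,200): print('post',proj(s,[*tf(f.x,[[75,55]])[0],z]).round(1))
print('post px',S((374,262)),S((375,60)))
```

```text
fix [ 5.75267521e+02  5.53056243e+01 -1.17480134e-01] [ 0.3  0.8  0.5 -0.5 -1.1 -1.7  0.3  1.4]
piv [552.13385052 125.97549257] knob [447.70506621  68.83251245] 119.04071223280799
piv,knob in fix [-31.25743478  67.4712514 ] [-128.26867273   -1.51795702] angle 0.9526285559118179
bush [-6.95819076 -3.37785655]
lens [ 606.0511958  -199.79119875] end [ 477.35832284 -248.35928516] 137.55258837798553 0.36086901065181654
105 [[240.7 140.7]]
110 [[240.7 139.2]]
115 [[240.7 137.7]]
120 [[240.7 136.2]]
125 [[240.7 134.7]]
130 [[240.6 133.2]]
135 [[240.6 131.7]]
140 [[240.6 130.2]]
145 [[240.6 128.7]]
150 [[240.6 127.2]]
155 [[240.5 125.6]]
160 [[240.5 124.1]]
(241.5, 130.5)
post [[247.8 157.6]]
post [[247.8 104.5]]
post px (248.5, 155.5) (248.75, 105.0)
```

step_arm --pt "-26.8 -21.1 3.3 0 0 0" --pt "-53.6 -42.2 6.6 0 0 0" --pt "-80.4 -63.3 10 0 0 0" --pt "-107.2 -84.4 13.3 0 0 0" --pt "-134 -105.5 16.6 0 0 0" --fingers 50

```text
time: 1.82
tool_pos: [261.3, 353.5, 235.1]
tcp_rot: [3.141, 0.0, 2.817]
contact_force: [0.6, 0.1, 0.8]
grip_width: 62.9
```

step_arm --pt "-26.8 -21.1 3.3 0 0 0" --pt "-53.6 -42.2 6.6 0 0 0" --pt "-80.4 -63.3 10 0 0 0" --pt "-107.2 -84.4 13.3 0 0 0" --pt "-134 -105.5 16.6 0 0 0"

```text
time: 2.23
tool_pos: [354.9, 210.6, 218.6]
tcp_rot: [3.141, 0.001, 2.817]
contact_force: [0.7, 1.0, 0.6]
grip_width: 50.1
```

step_arm --pt "-26.8 -21.1 3.3 0 0 0" --pt "-53.6 -42.2 6.6 0 0 0" --pt "-80.4 -63.3 10 0 0 0" --pt "-107.2 -84.4 13.3 0 0 0" --pt "-134 -105.5 16.6 0 0 0"

```text
time: 2.65
tool_pos: [448.2, 67.7, 201.9]
tcp_rot: [3.141, 0.0, 2.817]
contact_force: [0.5, 1.4, 0.1]
grip_width: 50.3
```

step_arm --pt "0 0 0 0 0 -0.12" --pt "0 0 0 0 0 -0.24" --pt "0 0 0 0 0 -0.36" --pt "0 0 0 0 0 -0.48" --pt "0 0 0 0 0 -0.6"

```text
time: 3.07
tool_pos: [447.6, 69.2, 201.9]
tcp_rot: [3.141, 0.0, -2.861]
contact_force: [-0.2, 0.3, -0.0]
grip_width: 49.9
```

step_arm --pt "0 0 0 0 0 -0.12" --pt "0 0 0 0 0 -0.24" --pt "0 0 0 0 0 -0.36" --pt "0 0 0 0 0 -0.48" --pt "0 0 0 0 0 -0.6"

```text
time: 3.48
tool_pos: [447.6, 69.3, 202.0]
tcp_rot: [-3.141, 0.0, -2.26]
contact_force: [0.2, -0.5, 0.4]
grip_width: 50.3
```

Run:
```python
from h import *
c=bot.capture('wrist'); print([c[k] for k in('fx','cx','cy','k1')],np.round(-np.array(c['R']).T@c['t']))
cv2.imwrite('pics/w1.png',c['color'][:,:,::-1])
for q in ('keeper_knob','focus_mark','brass_bush'): print(q,[(np.round(b['rect']).tolist(),round(b['p'],2)) for b in bot.boxes_of(q,c)[:2]])
o=bot.get_obs();print(o['time'],o['tool_pos'],o['tcp_rot'],o['grip_width'])
```

```text
[338.4705947815111, 255.87023582041274, 187.73195400070932, -0.07480047446904432] [404.  16. 335.]
keeper_knob [([246.0, 218.0, 56.0, 137.0], 0.89)]
focus_mark [([246.0, 201.0, 52.0, 102.0], 0.43)]
brass_bush [([160.0, 225.0, 32.0, 12.0], 0.61)]
3.6833 [447.53352243  69.33833654 201.96972424] [-3.14153857e+00  1.67802384e-04 -2.27030562e+00] 49.9755559698904
```

View pics/w1.png

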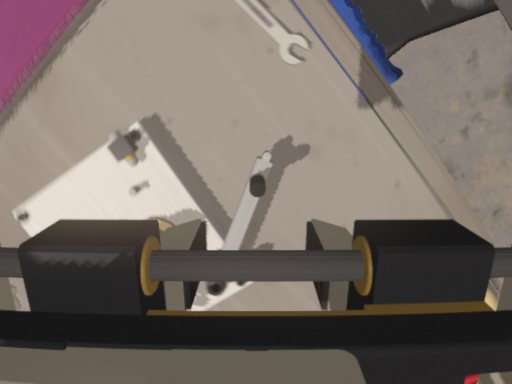

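Run:
```python
from h import *
c=bot.capture('wrist')
print('knob',atz(c,258,181,62),'pivot',atz(c,216,287,33),'corners',atz(c,141,124,18),atz(c,16,212,18))
o=bot.get_obs();p=o['tool_pos'];y=o['tcp_rot'][2]
x=np.array([np.cos(y),np.sin(y)]);Y=np.array([np.sin(y),-np.cos(y)])
for n,k in(('top',atz(c,258,181,62)),):
    d=k[:2]-p[:2];print(d@x,d@Y,p[2]-62)
a=-0.117;F=lambda u,v:np.array([575.3,55.3])+[u*np.cos(a)-v*np.sin(a),u*np.sin(a)+v*np.cos(a)]
print('expected corners',F(-65,-110),F(105,-110))
```

```text
knob [445.07402     68.42662412  62.        ] pivot [552.37742264 130.71336877  33.        ] corners [499.93938905 -35.40026698  18.        ] [663.20117045 -58.80823655  18.        ]
2.2786504630637086 1.2741608232057993 139.94121756149616
expected corners [497.90372803 -46.36030241] [666.74148977 -66.20495442]
```

Run:
```python
from h import *
c=bot.capture('wrist');t=bot.capture('top')
a=-0.117;F=lambda u,v,z:[575.3+u*np.cos(a)-v*np.sin(a),55.3+u*np.sin(a)+v*np.cos(a),z]
P=[F(-65,-110,18),F(105,-110,18),F(-65,90,18),F(105,90,18),F(-31.3,67.5,30),F(0,0,18),[445,68.4,62]]
def dr(c,x0,y0,x1,y1,k):
    im=cv2.resize(c['color'][y0:y1,x0:x1,::-1],None,fx=k,fy=k,interpolation=cv2.INTER_CUBIC)
    for q in proj(c,P): cv2.circle(im,(int((q[0]-x0+.5)*k),int((q[1]-y0+.5)*k)),4,(0,0,255),1)
    return im
A=dr(c,0,100,270,300,2);B=dr(t,180,130,280,230,4)
print(proj(c,P).round(),A.shape,B.shape)
cv2.imwrite('pics/cmp.png',np.hstack([A[:400],cv2.resize(B,(400,400))])[:,:940] if 0 else cv2.resize(np.hstack([A[:400,:],B]),(800,340)))
```

```text
[[134. 113.]
 [  9. 209.]
 [253. 276.]
 [129. 348.]
 [213. 282.]
 [152. 241.]
 [258. 181.]] (400, 540, 3) (400, 400, 3)
```

View pics/cmp.png

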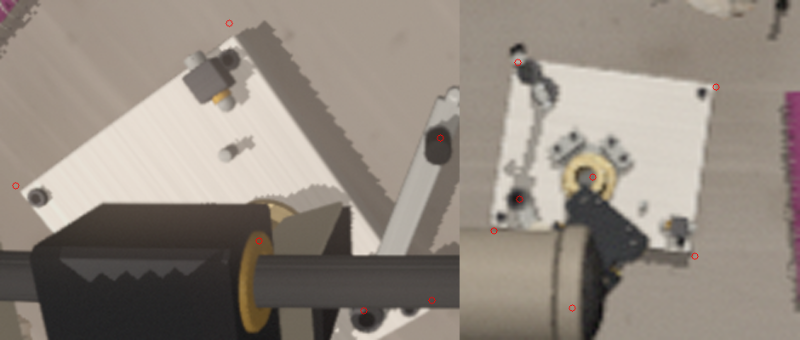

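step_arm --pt "2.3 1.3 28 0 0 0" --pt "2.3 1.3 56 0 0 0" --pt "2.3 1.3 84 0 0 0" --pt "2.3 1.3 112 0 0 0" --pt "2.3 1.3 138 0 0 0"

```text
time: 4.25
tool_pos: [444.9, 68.4, 62.7]
tcp_rot: [-3.141, 0.0, -2.268]
contact_force: [-0.4, 0.0, -0.3]
grip_width: 50.1
```

step_arm --pt "0 0 0 0 0 0" --pt "0 0 0 0 0 0" --pt "0 0 0 0 0 0" --pt "0 0 0 0 0 0" --fingers 8

```text
time: 4.58
tool_pos: [446.2, 68.4, 65.5]
tcp_rot: [-3.139, 0.002, -2.267]
contact_force: [-0.3, 0.1, -0.0]
grip_width: 27.9
```

step_arm --pt "0 0 0 0 0 0" --pt "0 0 0 0 0 0" --pt "0 0 0 0 0 0" --pt "0 0 0 0 0 0" --pt "0 0 0 0 0 0"

```text
time: 5.0
tool_pos: [445.7, 68.4, 64.9]
tcp_rot: [-3.14, 0.001, -2.266]
contact_force: [-0.5, 0.8, 7.7]
grip_width: 13.2
```

```bash
cat > arc.py <<'E'
from h import *
import sys
o=bot.get_obs();p=o['tool_pos'];y=o['tcp_rot'][2];print(o['time'],p,y,o['contact_force'],o['grip_width'])
piv=np.array(eval(sys.argv[1]));
x=np.array([np.cos(y),np.sin(y)]);Y=np.array([np.sin(y),-np.cos(y)])
d=p[:2]-piv;print('r',np.hypot(*d),'ang',np.arctan2(d[1],d[0]))
for k in range(1,21):
    a=.06*k;R=np.array([[np.cos(a),-np.sin(a)],[np.sin(a),np.cos(a)]])
    e=R@d-d;print(k,round(a,2),(e@x).round(1),(e@Y).round(1))
E
python3 arc.py '[545,125.5]'
```

```text
5.0 [445.68153269  68.40288213  64.85670276] -2.2663829375253535 [-0.51448192  0.75262337  7.68416362] 13.192761444625406
r 114.56107025664032 ang -2.619841619308308
1 0.06 2.2 -6.5
2 0.12 4.0 -13.2
3 0.18 5.4 -19.9
4 0.24 6.3 -26.7
5 0.3 6.9 -33.5
6 0.36 7.1 -40.4
7 0.42 6.8 -47.3
8 0.48 6.2 -54.1
9 0.54 5.1 -60.9
10 0.6 3.6 -67.6
11 0.66 1.7 -74.2
12 0.72 -0.5 -80.7
13 0.78 -3.2 -87.1
14 0.84 -6.2 -93.2
15 0.9 -9.6 -99.2
16 0.96 -13.4 -105.0
17 1.02 -17.4 -110.5
18 1.08 -21.8 -115.8
19 1.14 -26.6 -120.8
20 1.2 -31.6 -125.5
```

step_arm --pt "2.2 -6.5 0 0 0 0" --pt "4 -13.2 0 0 0 0" --pt "5.4 -20 0 0 0 0" --pt "6.3 -26.7 0 0 0 0" --pt "6.9 -33.5 0 0 0 0"

```text
time: 5.42
tool_pos: [466.1, 41.5, 64.7]
tcp_rot: [3.141, -0.0, -2.266]
contact_force: [-4.1, 0.6, 8.2]
grip_width: 12.9
```

step_arm --pt "0.2 -6.9 0 0 0 0" --pt "-0.1 -13.8 0 0 0 0" --pt "-0.7 -20.6 0 0 0 0" --pt "-1.8 -27.4 0 0 0 0" --pt "-3.3 -34.1 0 0 0 0"

```text
time: 5.83
tool_pos: [495.0, 22.5, 64.7]
tcp_rot: [-3.141, 0.001, -2.266]
contact_force: [-2.1, 3.4, 6.3]
grip_width: 13.1
```

```bash
python3 arc.py '[545,125.5]'
```

```text
5.8333 [494.96369296  22.53268512  64.71091437] -2.2660414398725 [-2.05743351  3.3874454   6.2854621 ] 13.113002931872389
r 114.48100259837662 ang -2.0231357089914166
1 0.06 -1.9 -6.6
2 0.12 -4.1 -13.1
3 0.18 -6.7 -19.4
4 0.24 -9.7 -25.6
5 0.3 -13.1 -31.6
6 0.36 -16.8 -37.4
7 0.42 -20.9 -42.9
8 0.48 -25.3 -48.2
9 0.54 -30.0 -53.2
10 0.6 -35.0 -57.9
11 0.66 -40.2 -62.3
12 0.72 -45.7 -66.4
13 0.78 -51.5 -70.2
14 0.84 -57.5 -73.6
15 0.9 -63.6 -76.6
16 0.96 -69.9 -79.3
17 1.02 -76.4 -81.6
18 1.08 -83.0 -83.4
19 1.14 -89.7 -84.9
20 1.2 -96.5 -86.0
```

step_arm --pt "-1.5 -5.5 0 0 0 0" --pt "-3.4 -11 0 0 0 0" --pt "-5.5 -16.3 0 0 0 0" --pt "-7.8 -21.5 0 0 0 0" --pt "-9.7 -25.6 0 0 0 0"

```text
time: 6.25
tool_pos: [520.8, 13.6, 64.8]
tcp_rot: [-3.141, 0.0, -2.266]
contact_force: [-2.6, 0.8, 7.1]
grip_width: 13.4
```

step_arm --pt "-1.4 -2.4 0 0 0 0" --pt "-2.8 -4.8 0 0 0 0" --pt "-4.2 -7.2 0 0 0 0" --pt "-5.6 -9.4 0 0 0 0" --pt "-7.1 -11.8 0 0 0 0"

```text
time: 6.67
tool_pos: [532.9, 11.8, 64.8]
tcp_rot: [3.139, -0.001, -2.266]
contact_force: [-3.3, 0.2, 7.2]
grip_width: 13.3
```

```bash
python3 arc.py '[545,125.5]' | head -6
```

```text
6.6667 [532.91762847  11.81845239  64.77615264] -2.265535231945675 [-3.29056612  0.19555793  7.23106435] 13.275606118099853
r 114.32181755615345 ang -1.6766814376924795
1 0.06 -4.0 -5.6
2 0.12 -8.3 -10.9
3 0.18 -12.9 -16.0
4 0.24 -17.8 -20.8
```

step_arm --pt "-0.8 -1.1 0 0 0 0" --pt "-1.6 -2.2 0 0 0 0" --pt "-2.4 -3.3 0 0 0 0" --pt "-2.4 -3.3 0 0 0 0"

```text
time: 7.0
tool_pos: [533.9, 11.6, 64.5]
tcp_rot: [3.134, -0.006, -2.265]
contact_force: [-16.0, 0.5, 19.0]
grip_width: 12.9
```

step_arm --pt "-0.8 -1.1 0 0 0 0" --pt "-1.7 -2.3 0 0 0 0" --pt "-2.5 -3.3 0 0 0 0" --pt "-2.5 -3.3 0 0 0 0"

```text
time: 7.33
tool_pos: [534.3, 11.5, 64.3]
tcp_rot: [3.127, -0.011, -2.265]
contact_force: [-28.0, -0.4, 28.8]
grip_width: 13.1
```

```bash
python3 arc.py '[545,125.5]' | head -4
python3 - <<'E'
from h import *
t=bot.capture('top');s=bot.capture('side')
A=cv2.resize(t['color'][130:210,180:265,::-1],(420,400),interpolation=cv2.INTER_CUBIC)
B=cv2.resize(s['color'][95:205,175:280,::-1],(380,400),interpolation=cv2.INTER_CUBIC)
cv2.imwrite('pics/c2.png',np.hstack([A,B]))
E
```

```text
7.3333 [534.31892531  11.53490957  64.30614746] -2.264621697055316 [-27.98315203  -0.3522178   28.7926204 ] 13.106419313814444
r 114.46452373540339 ang -1.6642456865391853
1 0.06 -4.0 -5.5
2 0.12 -8.4 -10.8
```

View pics/c2.png

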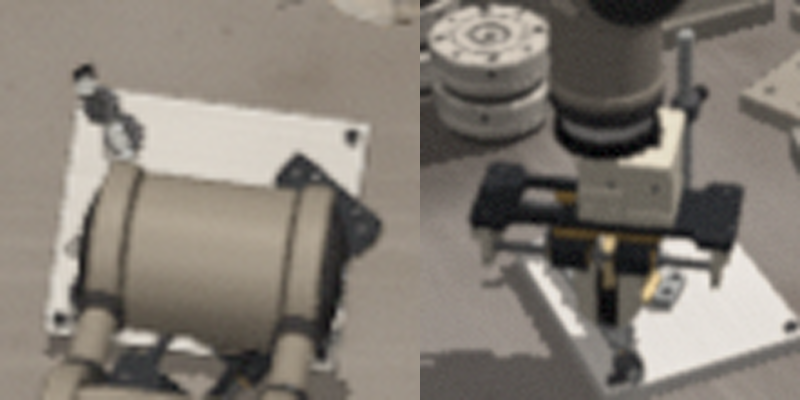

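step_arm --pt "2 2.8 0 0 0 0" --pt "4 5.6 0 0 0 0" --pt "4 5.6 0 0 0 0"

```text
time: 7.68
tool_pos: [533.6, 11.6, 64.7]
tcp_rot: [3.139, -0.002, -2.266]
contact_force: [-7.5, 1.1, 10.3]
grip_width: 13.4
```

step_arm --pt "0 0 0 0 0 0" --pt "0 0 0 0 0 0" --pt "0 0 0 0 0 0" --pt "0 0 0 0 0 0" --pt "0 0 0 0 0 0" --fingers 44

```text
time: 8.1
tool_pos: [535.5, 11.3, 63.8]
tcp_rot: [3.142, 0.0, -2.266]
contact_force: [0.4, 1.2, 0.7]
grip_width: 41.4
```

step_arm --pt "0 0 -20 0 0 0" --pt "0 0 -55 0 0 0" --pt "0 0 -95 0 0 0" --pt "0 0 -135 0 0 0" --pt "0 0 -175 0 0 0"

```text
time: 8.52
tool_pos: [535.1, 11.3, 240.6]
tcp_rot: [3.141, -0.0, -2.266]
contact_force: [0.7, -0.2, -0.4]
grip_width: 44.1
```

Run:
```python
from h import *
o=bot.get_obs();p=o['tool_pos'];y=o['tcp_rot'][2];print(o['time'],p,y,o['contact_force'],o['grip_width'])
x=np.array([np.cos(y),np.sin(y)]);Y=np.array([np.sin(y),-np.cos(y)])
L=np.array([606,-200]);g=L-75*np.array([np.cos(.361),np.sin(.361)]);d=g-p[:2];print(g,d@x,d@Y)
```

```text
8.5167 [535.0662678   11.30461597 240.61859775] -2.2664719731881764 [ 0.69277569 -0.16884767 -0.35289463] 44.10063967388338
[ 535.83419388 -226.49074654] 182.04451179727346 -152.9935288367729
```

step_arm --pt "26 -22 0 0 0 0" --pt "52 -44 0 0 0 0" --pt "78 -66 0 0 0 0" --pt "104 -87 0 0 0 0" --pt "130 -109 0 0 0 0" --fingers 50

```text
time: 8.93
tool_pos: [535.5, -159.8, 238.9]
tcp_rot: [3.142, 0.0, -2.266]
contact_force: [0.5, 0.5, -0.1]
grip_width: 49.5
```

step_arm --pt "20 -16 0 0 0 0.1" --pt "40 -32 0 0 0 0.2" --pt "52 -44 0 0 0 0.31" --pt "52 -44 0 0 0 0.42" --pt "52 -44 0 0 0 0.52"

```text
time: 9.35
tool_pos: [536.0, -227.9, 238.4]
tcp_rot: [3.141, -0.0, -2.794]
contact_force: [0.3, -0.1, -0.3]
grip_width: 50.3
```

Run:
```python
from h import *
w=bot.capture('wrist')
t=bot.capture('top');s=bot.capture('side')
np.savez('cams.npz',**{n+k:np.array(c[k]) for n,c in(('w',w),('t',t),('s',s)) for k in('color','fx','fy','cx','cy','k1','R','t')})
o=bot.get_obs();print(o['time'],o['tool_pos'],o['tcp_rot'])
W=cv2.resize(w['color'][:,:,::-1],(800,600))
A=cv2.resize(t['color'][130:210,180:265,::-1],(425,400),interpolation=cv2.INTER_CUBIC)
B=cv2.resize(s['color'][95:205,180:280,::-1],(364,400),interpolation=cv2.INTER_CUBIC)
cv2.imwrite('pics/w3.png',W);cv2.imwrite('pics/c3.png',np.hstack([A,B]))
```

```text
9.5 [ 536.19389439 -226.5601885   238.61907765] [ 3.14115716e+00 -2.04152377e-04 -2.78399963e+00]
```

View pics/w3.png

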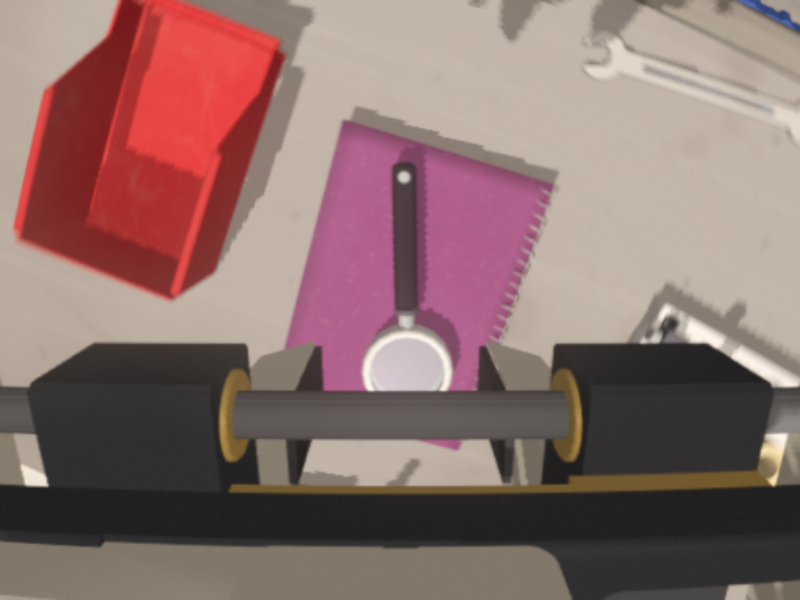

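View pics/c3.png

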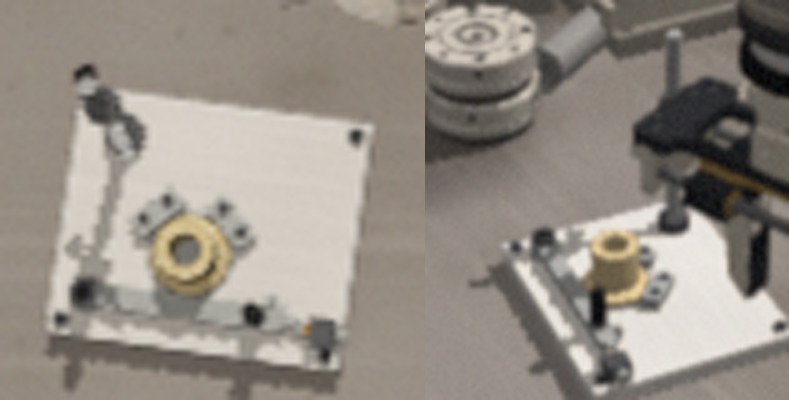

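The wrist view (800 px wide) shows the handle running from (404,166) to (407,310) and the ring centred near (407,368). In the overview the keeper lies at its stop block, the bush sits in the V with its bore at (186,250), and the knob is at (254,313).

```bash
cat > meas.py <<'E'
from h import *
from scipy.optimize import least_squares
z=np.load('cams.npz');C={n:{k:z[n+k] if z[n+k].ndim else float(z[n+k]) for k in('color','fx','fy','cx','cy','k1','R','t')} for n in 'wts'}
w,t,s=C['w'],C['t'],C['s']
S=lambda u,v,k,x0=0,y0=0:((u+.5)/k-.5+x0,(v+.5)/k-.5+y0)
if __name__=='__main__':
    W=lambda u,v,h:atz(w,*S(u,v,1.5625),h)[:2]
    E,N,L=W(404,164,29),W(407,310,29),W(407,368,29)
    hd=N-E;th=np.arctan2(hd[1],hd[0]);print('end',E,'near',N,'lens',L,'lenN',np.linalg.norm(hd),'lenL',np.linalg.norm(L-E),'yaw',th)
    print('yaw L',np.arctan2(*(L-E)[::-1]))
    mid=(E+N)/2; print('grip',E+(143-75)*np.array([np.cos(th),np.sin(th)]))
    T=lambda u,v,h:atz(t,*S(u,v,5,180,130),h)[:2]
    obj=np.array([[105,-110],[-65,-110],[-65,90]],float)
    P=np.array([T(374,124,18),T(341,366,18),T(48,330,18)])
    def tf(q,P):
        a=q[2];return P@np.array([[np.cos(a),np.sin(a)],[-np.sin(a),np.cos(a)]])+q[:2]
    f=least_squares(lambda q:(tf(q,obj)-P).ravel(),[575,55,-.1]);print('fix',f.x,f.fun.round(1))
    print('bush top',T(186,250,62),'knob',T(254,313,62),'pivot',T(84,292,33))
    Sd=lambda u,v:(180+(u-425+.5)/3.64-.5,95+(v+.5)/3.636-.5)
    print('side bush bore',atz(s,*Sd(615,241),62)[:2],'side knob', atz(s,*Sd(598,293),62)[:2])
E
python3 meas.py
```

```text
end [ 476.38500767 -247.25125773] near [ 565.9071716 -212.559816 ] lens [ 605.42369079 -198.11955638] lenN 96.00892648073953 lenL 138.0757249467898 yaw 0.36969985918289233
yaw L 0.36380371962345553
grip [ 539.79064474 -222.68043787]
fix [ 5.80654126e+02  5.70652703e+01 -1.23988287e-01] [ 2.2 -0.5 -2.1 -0.1 -0.1  0.6]
bush top [577.47909875  56.85748821] knob [536.4133907   11.70327305] pivot [551.94182029 127.68613582]
side bush bore [578.0053598   61.32253466] side knob [534.4333412   12.27943613]
```

step_arm --pt "-2.4 1.2 36 0 0 0" --pt "-2.4 1.2 72 0 0 0" --pt "-2.4 1.2 108 0 0 0" --pt "-2.4 1.2 140 0 0 0" --pt "-2.4 1.2 165 0 0 0"

```text
time: 9.92
tool_pos: [537.2, -223.6, 71.3]
tcp_rot: [3.14, -0.002, -2.782]
contact_force: [-0.3, -1.1, -0.2]
grip_width: 50.0
```

step_arm --pt "0 0 10 0 0 0" --pt "0 0 20 0 0 0" --pt "0 0 28 0 0 0" --pt "0 0 34 0 0 0" --pt "0 0 34 0 0 0"

```text
time: 10.33
tool_pos: [538.2, -224.5, 39.8]
tcp_rot: [-3.142, 0.0, -2.786]
contact_force: [-0.2, 0.2, 0.4]
grip_width: 49.8
```

step_arm --pt "0 0 0 0 0 0" --pt "0 0 0 0 0 0" --pt "0 0 0 0 0 0" --pt "0 0 0 0 0 0" --pt "0 0 0 0 0 0" --fingers 8

```text
time: 10.75
tool_pos: [538.3, -224.6, 40.4]
tcp_rot: [-3.141, 0.001, -2.786]
contact_force: [-0.3, 1.1, 0.2]
grip_width: 21.3
```

step_arm --pt "0 0 0 0 0 0" --pt "0 0 0 0 0 0" --pt "0 0 0 0 0 0" --pt "0 0 0 0 0 0" --pt "0 0 0 0 0 0"

```text
time: 11.17
tool_pos: [538.2, -224.5, 40.2]
tcp_rot: [-3.141, 0.0, -2.786]
contact_force: [-0.6, 1.0, 5.4]
grip_width: 16.0
```

step_arm --pt "0 0 -8 0 0 0" --pt "0 0 -22 0 0 0" --pt "0 0 -40 0 0 0" --pt "0 0 -58 0 0 0" --pt "0 0 -76 0 0 0"

```text
time: 11.58
tool_pos: [537.8, -224.4, 116.6]
tcp_rot: [3.141, -0.001, -2.786]
contact_force: [-0.5, 0.1, -2.1]
grip_width: 15.9
```

step_arm --pt "0 0 -12 0 0 0" --pt "0 0 -25 0 0 0" --pt "0 0 -36 0 0 0" --pt "0 0 -44 0 0 0" --pt "0 0 -44 0 0 0"

```text
time: 12.0
tool_pos: [538.8, -224.9, 161.7]
tcp_rot: [-3.139, 0.002, -2.786]
contact_force: [0.6, 0.2, -2.1]
grip_width: 15.8
```

Run:
```python
from h import *
o=bot.get_obs();print(o['time'],o['tool_pos'],o['tcp_rot'],o['contact_force'],o['grip_width'])
s=bot.capture('side');np.savez('side2.npz',**{k:np.array(s[k]) for k in('color','fx','fy','cx','cy','k1','R','t')})
a=-0.12;F=lambda u,v,z:[576+u*np.cos(a)-v*np.sin(a),57+u*np.sin(a)+v*np.cos(a),z]
u=np.array([75,55])/np.hypot(75,55)
for zz in(110,130,150): print(zz,proj(s,[F(*(u*51),zz),F(75,55,zz)]).round(1).tolist())
print('top',proj(s,[F(75,55,200)]),'bush',proj(s,[F(0,0,62)]))
A=cv2.resize(s['color'][95:170,210:280,::-1],(560,600),interpolation=cv2.INTER_CUBIC)
cv2.imwrite('pics/p4.png',A)
```

```text
12.0 [ 538.79483926 -224.90732908  161.67666023] [-3.13935514e+00  1.93818244e-03 -2.78640407e+00] [ 0.59970616  0.23472423 -2.07208157] 15.7774022773143
110 [[240.7, 138.8], [247.8, 131.7]]
130 [[240.6, 132.9], [247.8, 125.8]]
150 [[240.5, 126.8], [247.8, 119.7]]
top [[247.76325243 104.13720299]] bush [[231.99885828 161.92774763]]
```

View pics/p4.png

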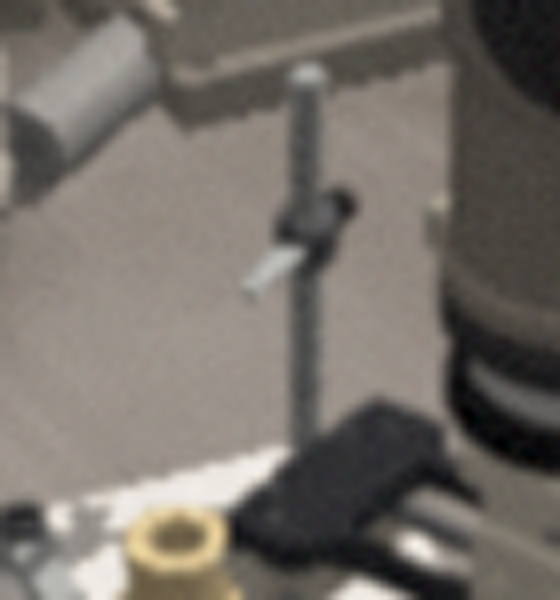

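step_arm --pt "-2 10 0 0 0 0" --pt "-7 30 0 0 0 0" --pt "-13 55 0 0 0 0" --pt "-21 85 0 0 0 0" --pt "-28 115 0 0 0 0"

```text
time: 12.47
tool_pos: [523.3, -105.2, 158.7]
tcp_rot: [3.14, -0.001, -2.787]
contact_force: [0.5, 0.6, -1.1]
grip_width: 15.7
```

step_arm --pt "-7 30 1 0 0 0" --pt "-15 58 2 0 0 0" --pt "-21 83 3 0 0 0" --pt "-26 103 4 0 0 0" --pt "-29 117 4 0 0 0"

```text
time: 12.88
tool_pos: [509.3, 15.6, 154.8]
tcp_rot: [3.14, -0.002, -2.785]
contact_force: [0.3, 0.4, -1.5]
grip_width: 16.1
```

step_arm --pt "-2 8 0 0 0 0" --pt "-3 13 0 0 0 0" --pt "-4 17 0 0 0 0" --pt "-4 18 0 0 0 0" --pt "-4 18 0 0 0 0"

```text
time: 13.3
tool_pos: [508.3, 30.8, 155.8]
tcp_rot: [3.142, -0.0, -2.787]
contact_force: [-0.9, 0.0, -1.1]
grip_width: 15.9
```

Run:
```python
from h import *
s=bot.capture('side');t=bot.capture('top');w=bot.capture('wrist')
np.savez('cams.npz',**{n+k:np.array(c[k]) for n,c in(('w',w),('t',t),('s',s)) for k in('color','fx','fy','cx','cy','k1','R','t')})
o=bot.get_obs();print(o['time'],o['tool_pos'],o['tcp_rot'],o['contact_force'],o['grip_width'])
A=cv2.resize(s['color'][95:195,190:280,::-1],(540,600),interpolation=cv2.INTER_CUBIC)
B=cv2.resize(t['color'][140:200,190:230,::-1],(260,390),interpolation=cv2.INTER_CUBIC)
B=cv2.copyMakeBorder(B,0,210,0,0,cv2.BORDER_CONSTANT)
cv2.imwrite('pics/p5.png',np.hstack([A,B]));cv2.imwrite('pics/w5.png',w['color'][:,:,::-1])
```

```text
13.45 [508.48838083  30.45006032 155.90137621] [-3.14147264e+00  1.17201296e-04 -2.78734998e+00] [ 0.07191348 -0.40823469 -0.85566236] 15.74494505730772
```

View pics/p5.png

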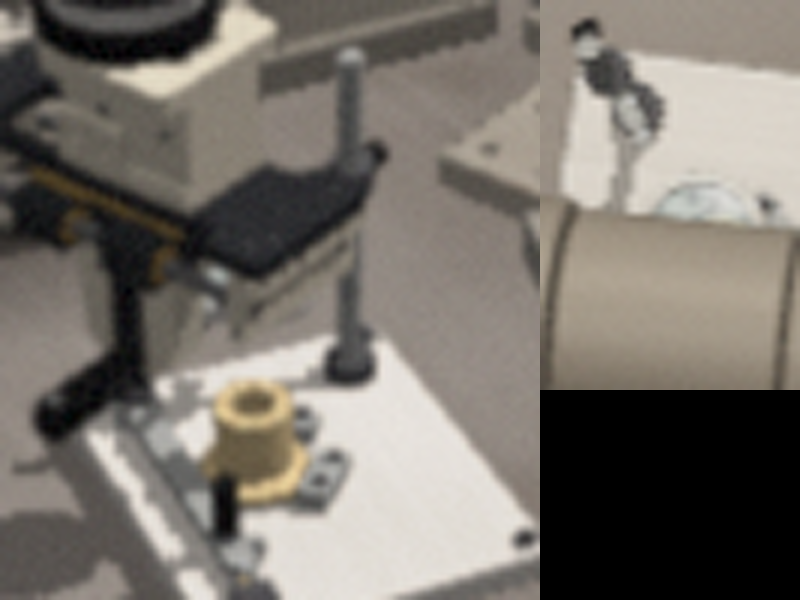

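View pics/w5.png

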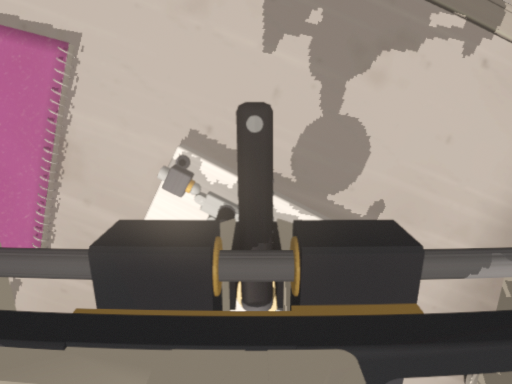

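Run:
```python
from h import *
from meas import w,t,s
z=np.load('side2.npz');s2={k:z[k] if z[k].ndim else float(z[k]) for k in z.files}
a=-0.12;F=lambda u,v,zz:[576+u*np.cos(a)-v*np.sin(a),58+u*np.sin(a)+v*np.cos(a),zz]
ph=np.linspace(0,2*np.pi,60)
u=np.array([75,55])/np.hypot(75,55)
def ov(c,x0,y0,x1,y1,k,items):
    im=cv2.resize(c['color'][y0:y1,x0:x1,::-1],None,fx=k,fy=k,interpolation=cv2.INTER_CUBIC)
    for P,col in items:
        q=(proj(c,P)-[x0,y0]+.5)*k
        if len(q)==1: cv2.drawMarker(im,tuple(int(v) for v in q[0]),col,cv2.MARKER_CROSS,10,1)
        else: cv2.polylines(im,[q.round().astype(np.int32)],True,col,1)
    return im
circ=lambda cx,cy,r,zz:[[cx+r*np.cos(p),cy+r*np.sin(p),zz] for p in ph]
n=F(75,55,0)
A=ov(s2,222,98,258,140,14,[(circ(n[0],n[1],6,200),(0,0,255))]+[([F(*(u*51),zz)],col) for zz,col in((131,(255,0,0)),(136,(0,255,0)),(141,(0,0,255)))])
B=ov(t,190,138,230,180,7,[(circ(576,57,32,145),(0,0,255)),(circ(n[0],n[1],6,200),(0,255,0))])
B=cv2.copyMakeBorder(B,0,588-B.shape[0],0,0,cv2.BORDER_CONSTANT)
print(A.shape,B.shape);cv2.imwrite('pics/o6.png',np.hstack([A,B]))
```

```text
(588, 504, 3) (588, 280, 3)
```

View pics/o6.png

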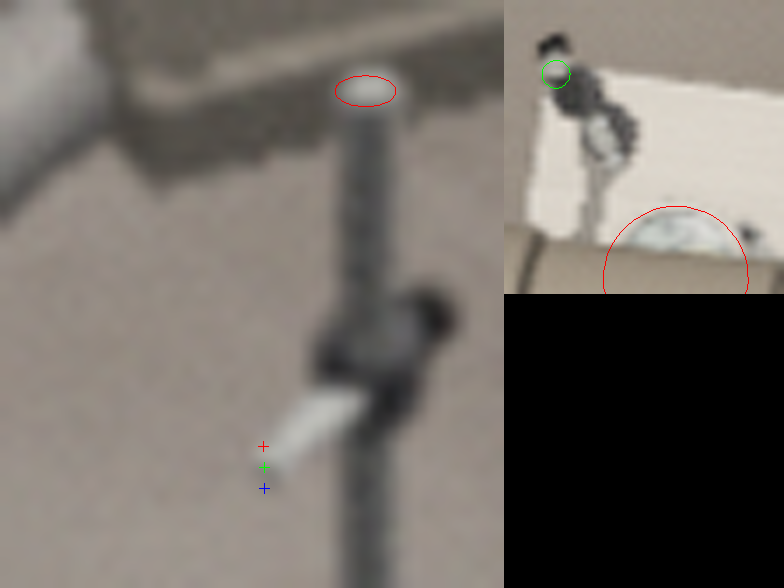

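Run:
```python
from h import *
from meas import w
# hole on handle top seen before grasp (wrist at TCP 536.2,-226.6) -> world (z=29), carried by the TCP shift
z=np.load('side2.npz')
c={k:w[k] for k in w}
o=bot.get_obs()
g=np.array([538.2,-224.5,40.2]); E=None
# pre-grasp camera = same mount, so shift current camera by the TCP difference (yaw equal)
d=np.array([536.2,-226.6,238.6])-o['tool_pos']
c0=dict(c);c0['t']=np.array(c['t'])-np.array(c['R'])@d
h=atz(c0,(404.5)/1.5625-.5,(176.5)/1.5625-.5,29)
for dz in(-4,0,4): print(dz,proj(c,h+(o['tool_pos']-g)+[0,0,dz]).round(1),'seen 255,124')
print(o['time'],o['tool_pos'],o['tcp_rot'],o['contact_force'],o['grip_width'],abs(o['dq']).max())
bot.close_job()
```

```text
-4 [[258.4 123.7]] seen 255,124
0 [[258.5 124.4]] seen 255,124
4 [[258.5 125.1]] seen 255,124
13.45 [508.48838083  30.45006032 155.90137621] [-3.14147264e+00  1.17201296e-04 -2.78734998e+00] [ 0.07191348 -0.40823469 -0.85566236] 15.74494505730772 0.001396159283107921
the job is handed in; nothing more can be done
```

I swung the keeper bar shut, picked the loupe up by its handle, and handed the job in at 13.45 s with the gripper still holding it over the bush. No verdict was reported.

- **Keeper and bush:** I pinched the knob and followed its arc until it hit a hard stop, at 28 N with almost no further travel. I did not see the click itself. Pictures afterwards showed the bar at its stop block and the bush in the V.
- **Loupe position:** The ring's outline in the top view matched a lens centred at (576, 57) mm. The bush's bore measured about (577.5, 57) in the same camera. The side camera put the bush as much as 4 mm further in y, still well inside the 12 mm limit.
- **Lens height:** The lens is at about 135.7 mm, worked out from the tool height. I put the pointer at about 136 mm from a side-view overlay, give or take 2–3 mm. A cruder first reading gave 139 mm.
- **Grip and stillness:** The opening was 15.7 mm on the 16 mm handle, the force on the tool was steady, and the joint speeds were near zero.

**Weak points:** With the loupe in place, the gripper hid the pointer in the side view, so I could not compare lens and pointer directly. The tilt check used the hole at the handle's end. It matched a level loupe lengthwise but sat about 3.5 pixels off sideways, probably from the handle centring in the fingers. That check was too coarse to show small tilts.

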